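# Strip a stacked dental case and latch its mounting plate on the sprung stage

### The job

Take the stacked case apart: set the grey putty key in the middle of the round steel dish, the stone arch cast in the middle of the rectangular grey tray and the little tooth die upright in the middle of the wooden stand. Then lay the empty white mounting plate squarely and centrally on the sprung stage, its long side along the stage's long side, and push it down until the latch holds it down. Let go of everything and do not tip the cast or the die over on the way.

Things in the scene. Friction and masses are not known exactly. Their poses are not given: they have to be found in the camera images.
- mount_plate: White plastic plate, 110 (x) x 68 (y) x 14 mm, about 120 g, bottom of the stack. Origin: centre of its underside; x along its length. On its top a tiny flush steel disc in the middle and four low steel studs (1.5 mm proud, at x = 8, y = +-10 and x = 41, y = +-25 mm) that carry the cast, centred about x = +22 mm; the die stands about x = -33 mm, y = 0. Grasp it across its 68 mm width.
- arch_cast: Horseshoe-shaped tan stone cast of a dental arch, 51 (x) x 66 (y) x 26 mm, about 50 g, standing on the mounting plate under the putty key. Origin: centre of its underside; x runs from the front teeth (-x) to the two open ends (+x). Its outer sides at x = +3 to +26 mm are nearly parallel, 64 to 66 mm apart across y, and can be grasped there from above. Any heading is right on its tray.
- putty_key: Lumpy grey silicone putty key, 38 (x) x 57 (y) x 40 mm, about 60 g, lying on top of the cast, over its front teeth, tilted up to 4 degrees. Origin: centre of its underside, z up. Can be grasped across x or y. Any heading is right in its dish.
- stone_die: Little tan stone die of one tooth: tapering foot 16 (x) x 18 (y) mm and 16 mm high, with the tooth up to 26 mm; about 12 g; standing on the plate beside the cast. Grasp its foot (the lower 16 mm). Origin: centre of its underside, z up. Any heading is right on its stand.
- key_dish: Round shallow steel dish, place of the putty key, fixed: 88 mm across, its flat floor 4 mm above the work surface, rim 6 mm high. Origin: centre of its underside, on the work surface.
- cast_tray: Flat rectangular grey plastic tray, place of the cast, fixed: 90 (x) x 98 (y) mm, floor 3 mm above the work surface, rim 5 mm high. Origin: centre of its underside.
- die_stand: Small square wooden stand, place of the die, fixed: 40 x 40 mm flat top 20 mm above the work surface, foot 46 x 46 mm. Origin: centre of its underside, on the work surface.
- press_stage: Sprung stage, place of the plate, fixed: aluminium housing 96 (x) x 70 (y) x 24 mm, over it a steel plunger platform 74 x 46 mm with a black rubber top 44 mm above the work surface when up, and a dark pawl latch at the -x end (reaching 62 mm from the centre, below the platform). Origin: centre of the housing's underside, x along its length; the platform is centred above it.
- platform (a joint): How far the platform is pushed down, m: 0 up (spring force about 5 N, it carries the plate without sinking), 0.012 at its stop. The latch catches it once it has gone down a little over 0.010 (push it to the stop); let go, it then stays at about 0.010 and the plate's underside is 34 mm above the work surface. Pushing right down takes about 6 to 10 N on the plate, near its middle.
There are look-alikes about, which are no part of the job. There is more than one size of the stone_die; the one meant has the size given above.

How it is judged:
By the outcome, as a careful person would: the job done as asked, in the order asked, and still so for the second after the job is handed in, with the robot touching nothing.
It also fails if it takes over 115 s, if anything falls off the work surface, if the arm or the gripper's body presses on something with over 40 N, if the wrist force passes 120 N, or if a joint passes its speed limit or range.

### The arm

A 7-joint arm with a two-finger parallel gripper is mounted at the origin on a cart in front of the work surface, level with it; the furniture and walls round the work are solid. World frame = base frame: x ahead of the robot, y to its left, z up, the work surface at z = 0. Lengths are in m, angles in rad, forces in N, time in s.
With the tool pointing down it reaches from about 0.35 to 0.9 m from the base axis. Payload 7.2 kg.
Tool frame: the origin (TCP) lies on the centre line of the jaws, within the pads' length; the fingertips stand robot.tip_reach ahead of it and the grasp point (between the pads) is the TCP (robot.tip_reach is the distance from the TCP to the fingertips, in m); z points along the fingers, y is the line along which they close (so a half turn about z gives the same grasp; the last joint's range is limited). The gripper opens to 85 mm and grips with 20 to 120 N. Pads are 22 mm wide; open, the fingers measure 114 mm over their backs; the gripper's body (76 mm by 85 mm) begins 54 mm behind the grasp point. The pads swing forward as they close: fully open they stand 13 mm farther back than shut.
Start: joints at [-1.37, 0.411, -0.013, 1.596, 0.006, 1.134, -0.082], TCP at [0.166, 0.603, 0.25] pointing down, gripper open.
Joint ranges: [-2.95, 2.95], [-0.29, 1.99], [-1.47, 1.44], [0.14, 2.54], [-1.03, 4.17], [0.13, 1.85], [-2.86, 2.86]. Speed limits (rad/s): [2.39, 2.39, 3.01, 3.01, 3.14, 3.14, 3.14].

### API

Orientations are given as [roll, pitch, yaw] about the fixed x, y, z axes, in that order (R = Rz(yaw) Ry(pitch) Rx(roll)).
In Python, from workcell import status, optics, robot gives the robot as it stands.
- The arm moves only by the tool apply_moves, never from a script. Its argument "moves" is a list of rows, each a list of 3 entries, a list of its own where there are three numbers: the turn, a rotation vector about the tool's x, y, z in degrees, then the shift along the tool's x, y, z in mm, then the opening, from 0 (shut) to 1 (fully open). In form: [[[ax, ay, az], [x, y, z], grip], ...]. A call has 1 to 10 rows; each row shifts and turns the commanded pose from where the row before left it, along the tool's axes as they then stand; what a row does not reach is not made up. A row lasts 1/8 s, in which the tool goes at most 62.5 mm and 10.7 degrees, less where a joint would pass 70% of its speed; a pose out of reach is approached as far as the arm can. A call is refused whole if a number of a shift passes 62.5 or a number of a turn 10.7, either way. A call with a gripper value outside its range is refused whole. The fingers move at their own pace and stop on an object; the grip force is fixed at half the most. Time passes only in rows, so rows that do not move let the fingers close. It gives the time, the measured TCP pose, the force, the opening and the grip force at its end, in the units of the state.
- status.read_state(): the state, without advancing time (a new reading comes with each control period).
- optics.camera(name): name is "side" or "top" or "wrist"; returns a dict with "pixels" (480x640x3 uint8, red, green, blue), "mtx" (3x3 intrinsics, pixels), "cam_to_world" (4x4, takes a point from camera to world coordinates). Camera axes: x right, y up, looking along -z (the intrinsics and any distortion apply to the point x, -y, -z); pixel columns grow to the right and rows downward; lengths in m; the calibration is good to about 2 mm. The wrist camera is an equidistant fisheye: a pixel r from the principal point sees the ray r / f radians off the axis. A picture is of the moment at which its call begins. There is no depth.
- robot.sign_off(): hands the job in; it is judged then, once.
The state is a dict: "time_s": time; "qpos": joint angles; "joint_velocities": joint speeds; "tau": joint torques, N m; "ee_pos": TCP position; "orientation": TCP orientation; "wrist_force": force on the tool from outside, world axes, zero at the start; "torque": the same for the moment, N m; "gripper_width": finger opening in m; "grip_force": force on a finger pad.
Only numpy, scipy, OpenCV 4.12 (cv2) and the standard library are available. Lean on these libraries where they do the work, as an engineer would, in place of code of your own. Each camera call takes 0.05 s, during which the arm holds its last target. There are 200 camera calls.

## Working session

There is one attempt and no reset: what is moved stays moved. The work goes in short steps, Python scripts to look and compute and a tool call to move; the robot and the scene stay as the last step left them, time stands still between calls to the robot, and variables do not carry over. Pictures are saved under pics/ and viewed, at most 14 in all, crops included, and the job is handed in when it is done.

Besides the shell and the picture viewer there is one more tool, called after ">>>" as name(argument=value, ...), one argument or row to a line, values as JSON. apply_moves: Moves the arm, as the interface text tells. Its arguments: {"type":"object","properties":{"moves":{"type":"array","items":{"type":"array"}}},"required":["moves"]}

```bash
mkdir -p pics; ls; cat > h.py <<'E'
import numpy as np, cv2, json
from workcell import status, optics, robot
def snap(name,tag):
    c=optics.camera(name); p=c["pixels"]
    cv2.imwrite(f"pics/{tag}.png",p[:,:,::-1]); np.savez(f"pics/{tag}.npz",p=p,K=c["mtx"],T=c["cam_to_world"]); return c
def ray(tag,u,v):
    d=np.load(f"pics/{tag}.npz"); K=d["K"];T=d["T"]
    a=np.array([(u-K[0,2])/K[0,0],(v-K[1,2])/K[1,1]])
    if 'wrist' in tag:
        r=np.hypot(*a); s=np.sin(r)/r if r>1e-9 else 1; q=np.array([a[0]*s,-a[1]*s,-np.cos(r)])
    else: q=np.array([a[0],-a[1],-1.])
    q=T[:3,:3]@q; return T[:3,3],q/np.linalg.norm(q)
def atz(tag,u,v,z):
    o,q=ray(tag,u,v); return o+q*(z-o[2])/q[2]
def tri(*obs):
    A=np.zeros((3,3));b=np.zeros(3);R=[ray(*o) for o in obs]
    for o,q in R:
        M=np.eye(3)-np.outer(q,q);A+=M;b+=M@o
    x=np.linalg.solve(A,b); return x,[round(1e3*np.linalg.norm((np.eye(3)-np.outer(q,q))@(x-o)),1) for o,q in R]
def proj(tag,X):
    d=np.load(f"pics/{tag}.npz"); K=d["K"];T=d["T"]
    c=T[:3,:3].T@(np.array(X)-T[:3,3]); p=np.array([c[0],-c[1],-c[2]])
    if 'wrist' in tag:
        rr=np.hypot(p[0],p[1]); th=np.arctan2(rr,p[2]); a=p[:2]/max(rr,1e-9)*th
    else: a=p[:2]/p[2]
    return np.array([K[0,0]*a[0]+K[0,2],K[1,1]*a[1]+K[1,2]])
E
python3 - <<'E'
from h import *
np.set_printoptions(precision=4,suppress=True)
for n in("top","side","wrist"):
    c=snap(n,n+"0");print(n,c["mtx"].tolist(),[k for k in c]);print(c["cam_to_world"])
print(status.read_state(),robot.tip_reach)
E
```

```text
pics
top [[537.4873257664823, 0.0, 323.0618443720401], [0.0, 537.4873257664823, 238.92300931980301], [0.0, 0.0, 1.0]] ['pixels', 'mtx', 'cam_to_world']
[[-0.0232  0.9933 -0.113   0.4137]
 [-0.9995 -0.0208  0.0223 -0.0713]
 [ 0.0198  0.1135  0.9933  0.9063]
 [ 0.      0.      0.      1.    ]]
side [[599.7964625616216, 0.0, 312.4754234046208], [0.0, 599.7964625616216, 239.3852872817471], [0.0, 0.0, 1.0]] ['pixels', 'mtx', 'cam_to_world']
[[ 0.8145  0.2328 -0.5314  0.0299]
 [-0.5801  0.3328 -0.7435 -0.7624]
 [ 0.0037  0.9138  0.4061  0.4257]
 [ 0.      0.      0.      1.    ]]
wrist [[371.64829954431775, 0.0, 312.73727543947365], [0.0, 371.64829954431775, 233.27601665068119], [0.0, 0.0, 1.0]] ['pixels', 'mtx', 'cam_to_world']
[[ 0.2647 -0.9148 -0.3051  0.0877]
 [ 0.9643  0.2508  0.0847  0.6246]
 [-0.001  -0.3167  0.9485  0.3714]
 [ 0.      0.      0.      1.    ]]
{'time_s': 0.15, 'qpos': array([-1.3702,  0.4117, -0.0127,  1.5968,  0.0056,  1.1343, -0.0822]), 'joint_velocities': array([ 0.0018, -0.0026, -0.0018, -0.0036, -0.002 , -0.0001,  0.0001]), 'tau': array([  0.0018, -60.1035,   0.6831, -29.965 ,   0.014 ,   0.0078,
        -0.    ]), 'ee_pos': array([0.1659, 0.6022, 0.2497]), 'orientation': array([-3.1404,  0.0001,  2.8728]), 'wrist_force': array([-0.0832,  0.3344,  0.1219]), 'torque': array([0.0246, 0.0269, 0.0021]), 'grip_force': 0.0, 'gripper_width': 0.0849014671455045} 0.019
```

View pics/top0.png

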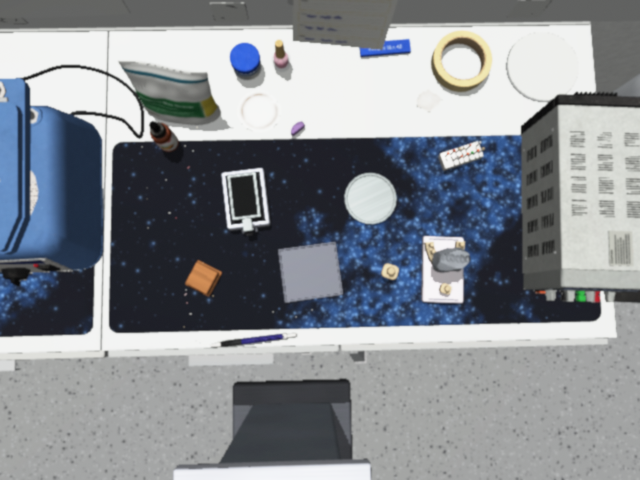

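View pics/side0.png

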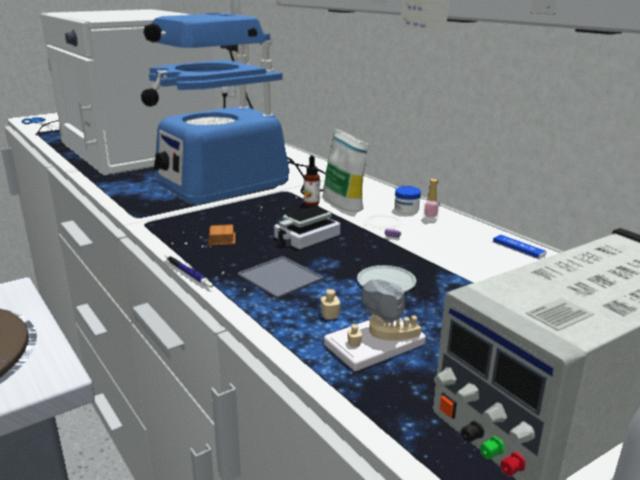

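Top view: the stack (plate, cast, grey key) is at about (445,270), the dish at (371,199), the tray at (311,272), the stand at (203,278) and the stage at (246,200) with its latch at (248,226). There are two possible dies: one on the plate at (446,289) and a loose one at (390,271). I'll enlarge both.

```bash
python3 - <<'E'
import cv2,numpy as np
t=cv2.imread("pics/top0.png");s=cv2.imread("pics/side0.png")
a=cv2.resize(t[225:313,370:480],None,fx=3.6,fy=3.6,interpolation=cv2.INTER_CUBIC)[:300,:396]
b=cv2.resize(s[265:375,310:440],None,fx=3,fy=3,interpolation=cv2.INTER_CUBIC)[:300,:396]
c=cv2.resize(t[160:310,180:345],None,fx=2.4,fy=2,interpolation=cv2.INTER_CUBIC)[:300,:396]
d=cv2.resize(s[200:300,200:345],None,fx=2.7,fy=3,interpolation=cv2.INTER_CUBIC)[:300,:391]
o=np.zeros((600,800,3),np.uint8)
for im,(y,x) in zip((a,b,c,d),((0,0),(0,400),(300,0),(300,400))): o[y:y+im.shape[0],x:x+im.shape[1]]=im
cv2.imwrite("pics/m1.png",o)
E
```

```text
(no output)
```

View pics/m1.png

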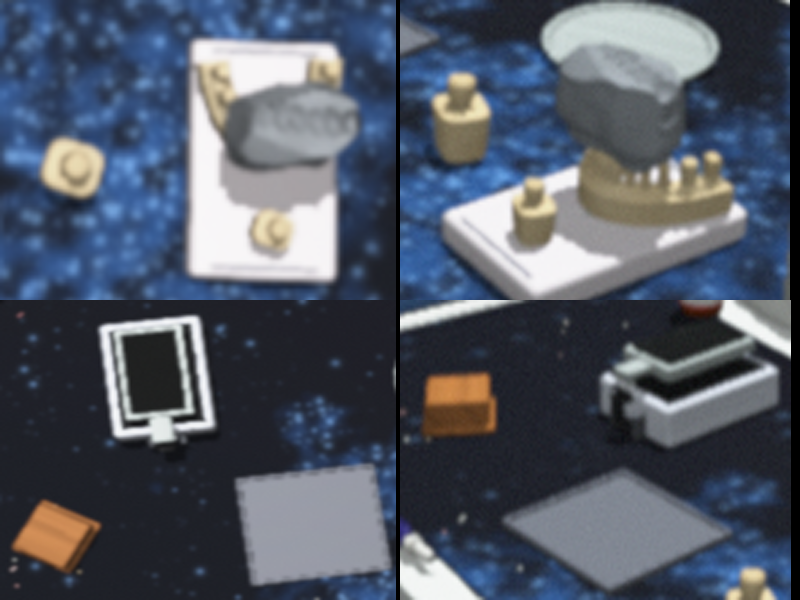

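View pics/wrist0.png

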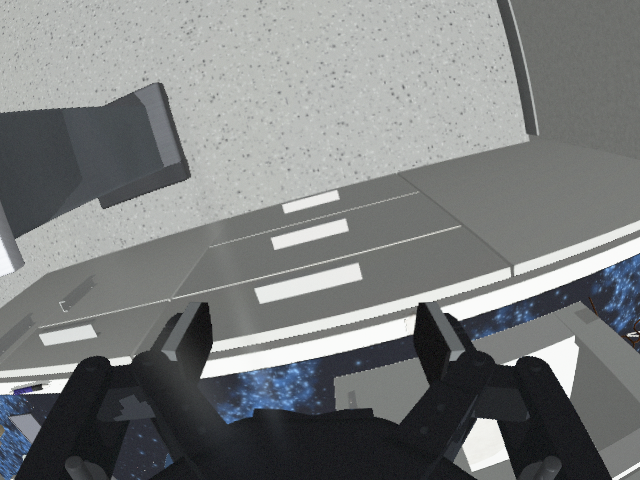

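```bash
python3 - <<'E'
from h import *
np.set_printoptions(precision=4,suppress=True)
A=lambda x,y:(370+x/3.6,225+y/3.6)
B=lambda x,y:(310+(x-400)/3,265+y/3)
C=lambda x,y:(180+x/2.4,160+(y-300)/2)
D=lambda x,y:(200+(x-400)/2.7,200+(y-300)/3)
def T(n,a,b): print(n,*tri(("top0",*a),("side0",*b)))
def P(n,l,z):
    p=np.array([atz("top0",*q,z) for q in l]);print(n,p.mean(0),"sides",np.linalg.norm(p-np.roll(p,-1,0),axis=1),[round(np.degrees(np.arctan2(*(q[1::-1]))),1) for q in (p[0]-p[3],p[1]-p[2])])
P("plate",[A(192,40),A(338,42),A(337,281),A(188,278)],.014)
P("housing",[C(99,325),C(200,317),C(215,429),C(116,439)],.024)
P("rubber",[C(117,335),C(180,329),C(190,412),C(127,417)],.044)
P("tray",[C(236,479),C(372,464),C(392,570),C(252,585)],.005)
P("stand",[C(40,501),C(101,526),C(73,572),C(12,544)],.02)
T("plateL",A(192,40),B(0,0)) if 0 else None
T("plate R/TR",A(338,281),B(745,208)) if 0 else None
T("die plate tip",A(271,231),B(534,182))
T("loose tip",A(75,167),B(461,80))
T("key top?",A(290,105),B(620,58))
T("rubber far corner(TR?)",C(180,329),D(754,338))
T("stand TL",C(40,501),D(490,374))
T("tray BR",C(392,570),D(611,590))
T("tray TR",C(372,464),D(730,532))
T("plate BL (die end,left)",A(188,278),B(443,215))
print("dish",atz("top0",371,199,.006))
for w in((345,199),(397,199),(371,173),(371,224)):print(atz("top0",*w,.006))
print("dish side",atz("side0",386,278,.006))
E
```

```text
plate [ 0.4601 -0.2906  0.014 ] sides [0.0684 0.1109 0.0688 0.1103] [np.float64(-3.5), np.float64(-3.3)]
housing [0.5843 0.036  0.024 ] sides [0.0704 0.0953 0.0684 0.0969] [np.float64(6.8), np.float64(5.6)]
rubber [0.5838 0.0363 0.044 ] sides [0.0429 0.069  0.0425 0.068 ] [np.float64(5.5), np.float64(5.1)]
tray [ 0.4608 -0.0691  0.005 ] sides [0.0962 0.09   0.098  0.0893] [np.float64(6.3), np.float64(7.4)]
stand [0.4545 0.1062 0.02  ] sides [0.0468 0.0417 0.0478 0.0396] [np.float64(-28.5), np.float64(-27.2)]
die plate tip [ 0.4287 -0.2881  0.0373] [np.float64(2.6), np.float64(2.6)]
loose tip [ 0.4589 -0.2007  0.0349] [np.float64(1.8), np.float64(1.8)]
key top? [ 0.4787 -0.2864  0.0782] [np.float64(1.5), np.float64(1.5)]
rubber far corner(TR?) [0.6231 0.0167 0.0416] [np.float64(2.9), np.float64(2.9)]
stand TL [0.4846 0.1173 0.018 ] [np.float64(1.4), np.float64(1.4)]
tray BR [ 0.4233 -0.1244  0.0036] [np.float64(2.3), np.float64(2.3)]
tray TR [ 0.5118 -0.1122  0.003 ] [np.float64(1.1), np.float64(1.1)]
plate BL (die end,left) [ 0.4084 -0.2548  0.0116] [np.float64(2.5), np.float64(2.5)]
dish [ 0.5829 -0.1747  0.006 ]
[ 0.5837 -0.1304  0.006 ]
[ 0.582  -0.2192  0.006 ]
[ 0.6281 -0.1763  0.006 ]
[ 0.5399 -0.1733  0.006 ]
dish side [ 0.5867 -0.1742  0.006 ]
```

The sizes agree with the text, and the die on the plate is about 18 mm wide. The loose one is about 28 mm wide and 35 mm high, so the one on the plate is meant. I'll move the wrist camera over the scene now.

>>> apply_moves(
  moves=[
    [[0, 0, -6], [0, 0, 0], 1],
    [[0, 0, -6], [0, 0, 0], 1],
    [[0, 0, 0], [-16, -41, 0], 1],
    [[0, 0, 0], [-16, -41, 0], 1],
    [[0, 0, 0], [-16, -41, 0], 1],
    [[0, 0, 0], [-16, -41, 0], 1],
    [[0, 0, 0], [-15, -41, 0], 1],
    [[0, 0, 0], [-15, -41, 0], 1],
    [[0, 0, 0], [-15, -41, 0], 1],
    [[0, 0, 0], [-15, -41, 0], 1],
  ],
)

```text
time_s: 1.4
ee_pos: [0.2705, 0.2663, 0.2503]
orientation: [3.141, 0.0, 3.082]
wrist_force: [1.3, -0.4, 0.5]
gripper_width: 0.0854
grip_force: 0.0
```

>>> apply_moves(
  moves=[
    [[0, 0, 0], [-32, -38, 0], 1],
    [[0, 0, 0], [-32, -38, 0], 1],
    [[0, 0, 0], [-32, -38, 0], 1],
    [[0, 0, 0], [-32, -38, 0], 1],
    [[0, 0, 0], [-32, -38, 0], 1],
    [[0, 0, 0], [0, 0, 0], 1],
  ],
)

```text
time_s: 2.15
ee_pos: [0.4202, 0.0656, 0.2504]
orientation: [-3.141, 0.001, 3.076]
wrist_force: [-0.6, 0.5, 0.2]
gripper_width: 0.0852
grip_force: 0.0
```

```bash
python3 -c "
from h import *
snap('wrist','wrist1'); print(status.read_state()['ee_pos'])"
```

```text
[0.41914801 0.06732277 0.2501369 ]
```

>>> apply_moves(
  moves=[
    [[0, 0, 0], [0, -50, 0], 1],
    [[0, 0, 0], [0, -60, 0], 1],
    [[0, 0, 0], [0, -60, 0], 1],
    [[0, 0, 0], [0, -60, 0], 1],
    [[0, 0, 0], [0, -60, 0], 1],
    [[0, 0, 0], [0, -60, 0], 1],
    [[0, 0, 0], [0, 0, 0], 1],
    [[0, 0, 0], [0, 0, 0], 1],
  ],
)

```text
time_s: 3.2
ee_pos: [0.3981, -0.2795, 0.2498]
orientation: [3.141, -0.001, 3.083]
wrist_force: [0.6, 0.2, 0.3]
gripper_width: 0.0857
grip_force: 0.0
```

```bash
python3 -c "
from h import *
snap('wrist','wrist2'); print(status.read_state()['ee_pos'])"
```

```text
[ 0.39838083 -0.27898907  0.24989262]
```

View pics/wrist1.png

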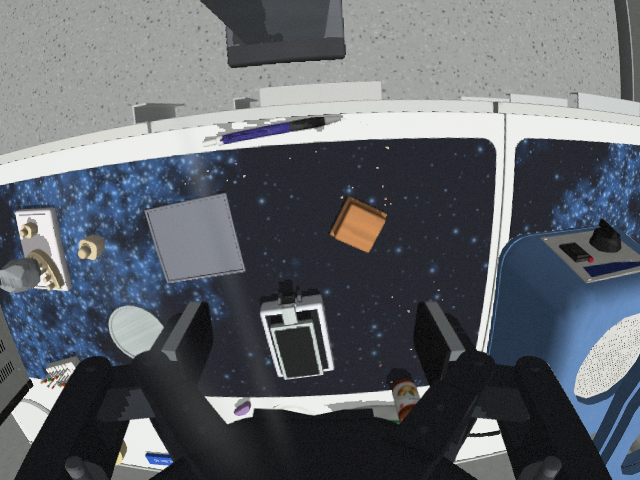

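View pics/wrist2.png

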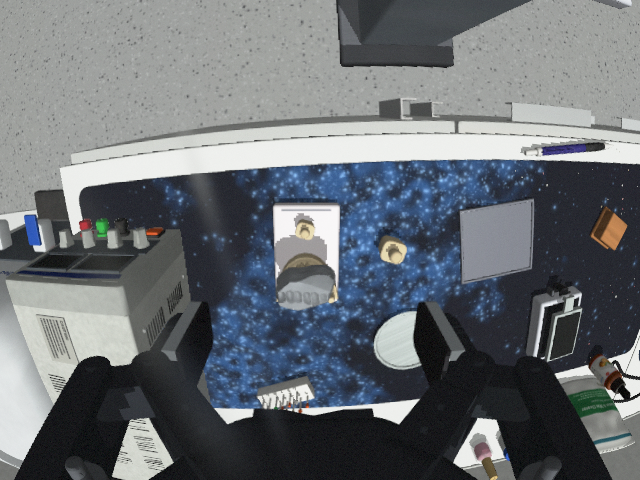

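The wrist views show the stack at (307,255), the loose die at (394,250), the stage at (297,335), the stand at (360,223) and the tray at (195,238). I'll enlarge these.

```bash
python3 - <<'E'
import cv2,numpy as np
a=cv2.imread("pics/wrist1.png");b=cv2.imread("pics/wrist2.png")
R=lambda im,x,y,w,h,k:cv2.resize(im[y:y+h,x:x+w],None,fx=k,fy=k,interpolation=cv2.INTER_CUBIC)
o=np.zeros((600,800,3),np.uint8)
p=R(b,262,195,80,120,5);o[:600,:400]=p
p=R(a,325,190,100,75,4);o[:300,400:]=p
p=R(a,250,275,100,120,2.5);o[300:,400:650]=p
p=R(b,370,300,60,80,2.5);o[300:500,650:]=p
cv2.imwrite("pics/m2.png",o)
E
```

```text
(no output)
```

View pics/m2.png

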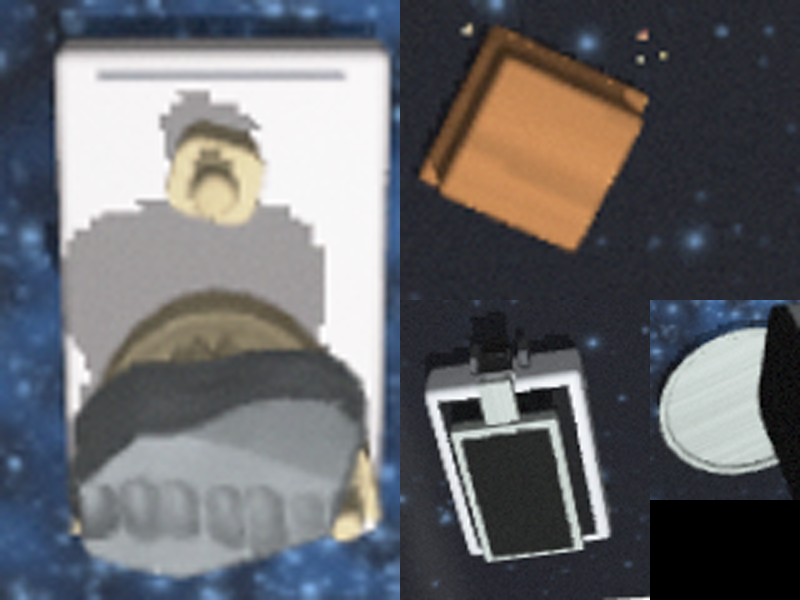

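```bash
python3 - <<'E'
from h import *
np.set_printoptions(precision=4,suppress=True)
def P(n,t,l,z):
    p=np.array([atz(t,*q,z) for q in l]);e=np.roll(p,-1,0)-p
    print(n,p.mean(0)[:2],"sides",np.linalg.norm(e,axis=1),np.degrees(np.arctan2(e[:,1],e[:,0])).round(1))
P("stand","wrist1",[(352,204.25),(385.5,222),(368.75,252),(335.75,237)],.02)
P("platf","wrist1",[(271.2,329),(312.8,323.8),(322.8,374.2),(285.2,379.4)],.043)
P("hous","wrist1",[(260.8,311.8),(322.8,305),(333.2,371)],.024)
P("tray","wrist1",[(146,210),(226,194),(245,270),(169,283)],.005)
P("tray2","wrist2",[(460,211),(534,199),(533,272),(463,283)],.005)
P("plate near","wrist2",[(273.4,205.8),(340,205.8)],.014)
print("dish left extents", atz("wrist2",374,343,.006))
print("key L/R z.06",atz("wrist2",262+77/5,195+450/5,.06),atz("wrist2",262+368/5,195+410/5,.06))
A=lambda x,y:(370+x/3.6,225+y/3.6)
print("key top0 L,R,near,far @.06",*[atz("top0",*A(*q),.06) for q in((222,140),(358,110),(285,170),(300,83))])
print("key near-bottom tri",tri(("wrist2",262+75/5,195+470/5),("top0",*A(357,125))))
for X in [(.5,-.29,.06)]:print(proj("top0",X),proj("wrist2",X))
print("die foot @.03 L R near far",*[atz("wrist2",262+x/5,195+y/5,.03)[:2] for x,y in((168,180),(263,180),(215,130),(212,224))])
print("die tip",tri(("wrist2",262+212/5,195+193/5),("top0",*A(272,231))))
E
```

```text
stand [0.4554 0.1121] sides [0.0389 0.0357 0.038  0.0372] [  58.7  -29.4 -119.1  152. ]
platf [0.5854 0.0396] sides [0.0444 0.0701 0.0438 0.0715] [  95.5    5.6  -82.7 -173.9]
hous [0.5695 0.0495] sides [0.0679 0.0932 0.1159] [  94.1    4.7 -139.4]
tray [ 0.462  -0.0649] sides [0.0947 0.0863 0.0944 0.0891] [  95.9    6.4  -82.4 -173.4]
tray2 [ 0.4628 -0.0666] sides [0.0968 0.0938 0.0982 0.0878] [  96.3    8.   -87.2 -172.7]
plate near [ 0.407  -0.2849] sides [0.0663 0.0663] [ 86.6 -93.4]
dish left extents [ 0.5818 -0.2152  0.006 ]
key L/R z.06 [ 0.4698 -0.3157  0.06  ] [ 0.4646 -0.2611  0.06  ]
key top0 L,R,near,far @.06 [ 0.4666 -0.2613  0.06  ] [ 0.4786 -0.3221  0.06  ] [ 0.4528 -0.2885  0.06  ] [ 0.4911 -0.297   0.06  ]
key near-bottom tri (array([ 0.4707, -0.3171,  0.0682]), [np.float64(1.8), np.float64(1.8)])
[448.6603 242.5559] [306.8694 311.5183]
die foot @.03 L R near far [ 0.4275 -0.2967] [ 0.4285 -0.2783] [ 0.4179 -0.287 ] [ 0.437  -0.2888]
die tip (array([ 0.4271, -0.2873,  0.0392]), [np.float64(0.8), np.float64(0.8)])
```

>>> apply_moves(
  moves=[
    [[0, 0, 0], [-36, -4, 20], 1],
    [[0, 0, 0], [-36, -3, 40], 1],
    [[0, 0, 0], [0, 0, 40], 1],
    [[0, 0, 0], [0, 0, 40], 1],
    [[0, 0, 0], [0, 0, 25], 1],
    [[0, 0, 0], [0, 0, 15], 1],
    [[0, 0, 0], [0, 0, 7], 1],
    [[0, 0, 0], [0, 0, 0], 1],
  ],
)

```text
time_s: 4.25
ee_pos: [0.4699, -0.2917, 0.0636]
orientation: [3.141, 0.001, 3.083]
wrist_force: [-0.6, -0.5, 0.2]
gripper_width: 0.0853
grip_force: 0.0
```

>>> apply_moves(
  moves=[
    [[0, 0, 0], [0, 0, 0], 0],
    [[0, 0, 0], [0, 0, 0], 0],
    [[0, 0, 0], [0, 0, 0], 0],
    [[0, 0, 0], [0, 0, 0], 0],
    [[0, 0, 0], [0, 0, 0], 0],
    [[0, 0, 0], [0, 0, 0], 0],
  ],
)

```text
time_s: 5.0
ee_pos: [0.47, -0.2923, 0.0644]
orientation: [3.142, 0.002, 3.082]
wrist_force: [-2.0, 1.2, 6.4]
gripper_width: 0.0527
grip_force: 61.2
```

>>> apply_moves(
  moves=[
    [[0, 0, 0], [0, 0, -5], 0],
    [[0, 0, 0], [0, 0, -10], 0],
    [[0, 0, 0], [0, 0, -25], 0],
    [[0, 0, 0], [0, 0, -35], 0],
    [[0, 0, 0], [0, 0, -35], 0],
    [[0, 0, 0], [0, 0, 0], 0],
    [[0, 0, 0], [0, 0, 0], 0],
  ],
)

```text
time_s: 5.88
ee_pos: [0.4693, -0.2916, 0.1731]
orientation: [3.141, -0.0, 3.083]
wrist_force: [-0.2, 0.1, -1.0]
gripper_width: 0.0527
grip_force: 62.9
```

```bash
python3 - <<'E'
from h import *
print(status.read_state()['ee_pos'],status.read_state()['gripper_width'])
for n in("wrist","top","side"): snap(n,n+"3")
a=cv2.imread("pics/wrist3.png");b=cv2.imread("pics/side3.png");c=cv2.imread("pics/top3.png")
R=lambda im,x,y,w,h,k:cv2.resize(im[y:y+h,x:x+w],None,fx=k,fy=k,interpolation=cv2.INTER_CUBIC)
o=np.zeros((600,800,3),np.uint8)
o[:300,:400]=R(a,180,180,266,200,1.5)[:300,:400]
o[:300,400:]=R(b,300,200,133,100,3)[:300,:400] if 0 else R(b,300,180,160,120,2.5)
o[300:,:400]=R(b,300,260,160,120,2.5)
o[300:,400:]=R(c,360,200,133,100,3)[:300,:400] if 0 else np.pad(R(c,360,200,133,100,3),((0,0),(0,1),(0,0)))
cv2.imwrite("pics/m3.png",o)
E
```

```text
[ 0.46931571 -0.29155646  0.17306336] 0.0527288965472599Traceback (most recent call last):
  File "<stdin>", line 7, in <module>
ValueError: could not broadcast input array from shape (300,399,3) into shape (300,400,3)
```

```bash
cat >> h.py <<'E'
def mont(out,items):
    o=np.zeros((600,800,3),np.uint8)
    for tag,x,y,w,h,k,X,Y in items:
        p=cv2.resize(cv2.imread(f"pics/{tag}.png")[y:y+h,x:x+w],None,fx=k,fy=k,interpolation=cv2.INTER_CUBIC)
        q=o[Y:Y+p.shape[0],X:X+p.shape[1]]; q[:]=p[:q.shape[0],:q.shape[1]]
    cv2.imwrite(f"pics/{out}.png",o)
E
python3 -c "
from h import *
mont('m3',[('wrist3',180,180,266,200,1.5,0,0),('side3',300,180,160,200,2.5,400,0),('top3',360,190,160,120,2.5,0,300)])"
```

```text
(no output)
```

View pics/m3.png

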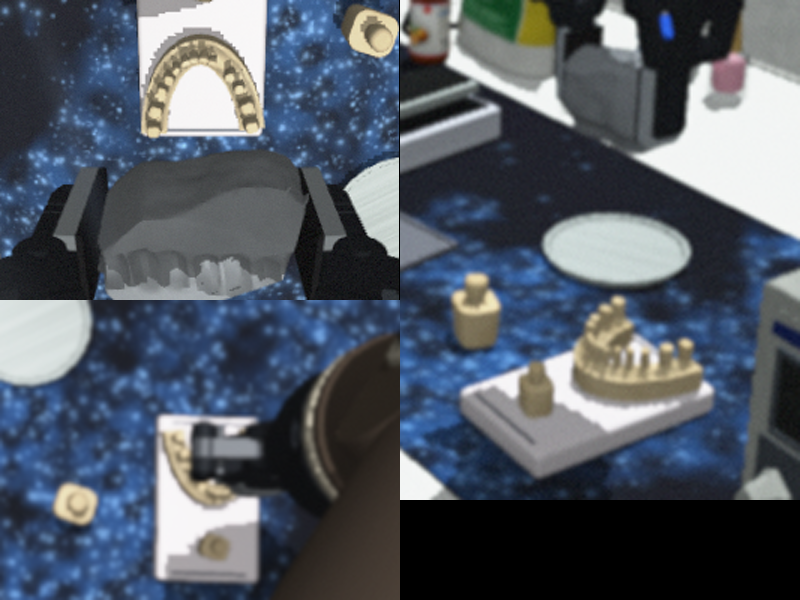

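The key is held level, and the cast and die are still standing. I'll carry it to the dish.

>>> apply_moves(
  moves=[
    [[0, 0, 0], [-26, 31, 0], 0],
    [[0, 0, 0], [-27, 31, 0], 0],
    [[0, 0, 0], [-27, 31, 10], 0],
    [[0, 0, 0], [-27, 32, 20], 0],
    [[0, 0, 0], [0, 0, 40], 0],
    [[0, 0, 0], [0, 0, 40], 0],
    [[0, 0, 0], [0, 0, 20], 0],
    [[0, 0, 0], [0, 0, 5], 0],
    [[0, 0, 0], [0, 0, 3], 0],
    [[0, 0, 0], [0, 0, 0], 0],
  ],
)

```text
time_s: 7.28
ee_pos: [0.5844, -0.1739, 0.0363]
orientation: [-3.142, 0.002, 3.082]
wrist_force: [-0.4, -0.1, -1.9]
gripper_width: 0.0526
grip_force: 63.0
```

```bash
python3 - <<'E'
from h import *
snap("side","side4");snap("top","top4")
mont("m4",[("side4",300,200,160,150,3.75,0,0),("top4",330,150,60,120,3.3,600,0)])
E
```

```text
(no output)
```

View pics/m4.png

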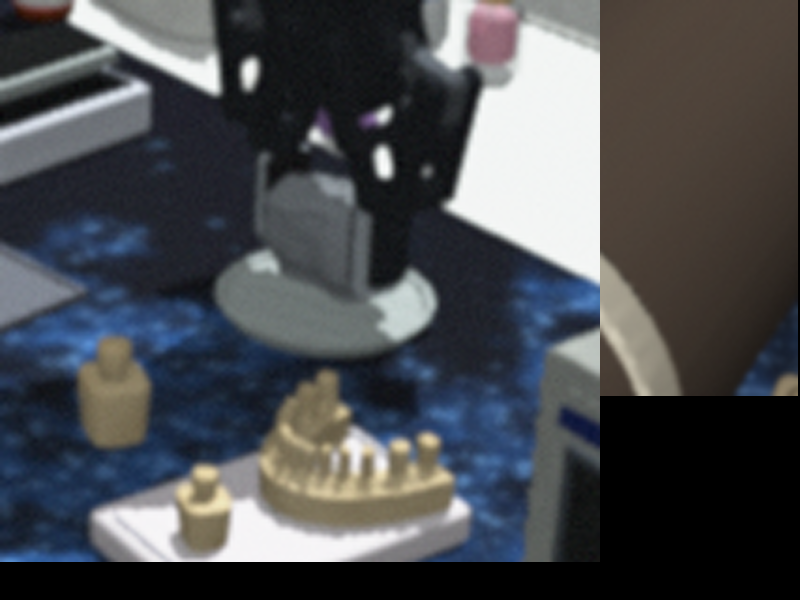

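>>> apply_moves(
  moves=[
    [[0, 0, 0], [0, 0, 3], 0],
    [[0, 0, 0], [0, 0, 2], 0],
    [[0, 0, 0], [0, 0, 0], 0],
  ],
)

```text
time_s: 7.75
ee_pos: [0.5835, -0.1735, 0.0301]
orientation: [3.142, -0.0, 3.082]
wrist_force: [0.2, 0.3, -0.5]
gripper_width: 0.0526
grip_force: 63.0
```

>>> apply_moves(
  moves=[
    [[0, 0, 0], [0, 0, 1.5], 0],
    [[0, 0, 0], [0, 0, 0], 0],
  ],
)

```text
time_s: 8.0
ee_pos: [0.5836, -0.1735, 0.0286]
orientation: [3.142, -0.0, 3.082]
wrist_force: [0.1, -0.2, 0.0]
gripper_width: 0.0527
grip_force: 63.0
```

>>> apply_moves(
  moves=[
    [[0, 0, 0], [0, 0, 1.5], 0],
    [[0, 0, 0], [0, 0, 0], 0],
  ],
)

```text
time_s: 8.25
ee_pos: [0.5837, -0.1737, 0.0276]
orientation: [3.141, 0.0, 3.082]
wrist_force: [-1.0, 0.3, 3.1]
gripper_width: 0.0528
grip_force: 63.3
```

>>> apply_moves(
  moves=[
    [[0, 0, 0], [0, 0, 0], 1],
    [[0, 0, 0], [0, 0, 0], 1],
    [[0, 0, 0], [0, 0, 0], 1],
    [[0, 0, 0], [0, 0, -15], 1],
    [[0, 0, 0], [0, 0, -40], 1],
    [[0, 0, 0], [0, 0, -50], 1],
    [[0, 0, 0], [30, -30, -50], 1],
    [[0, 0, 0], [50, -50, -10], 1],
    [[0, 0, 0], [30, -45, 0], 1],
    [[0, 0, 0], [0, 0, 0], 1],
  ],
)

```text
time_s: 9.5
ee_pos: [0.4713, -0.2889, 0.1906]
orientation: [-3.14, 0.002, 3.074]
wrist_force: [-0.1, -0.2, -0.9]
gripper_width: 0.0854
grip_force: 0.0
```

```bash
python3 - <<'E'
from h import *
for n in("wrist","top","side"): snap(n,n+"5")
mont("m5",[("wrist5",250,190,200,200,2.5,0,0),("top5",330,170,100,60,3,500,0),("side5",340,220,100,120,3,500,200)])
E
```

```text
(no output)
```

View pics/m5.png

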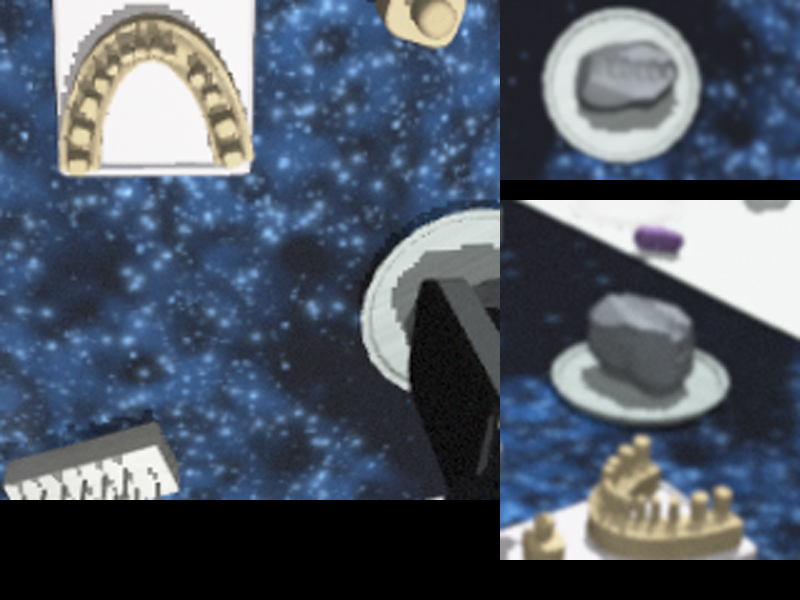

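```bash
python3 - <<'E'
from h import *
np.set_printoptions(precision=4,suppress=True)
print("key ctr",atz("top5",372.3,195,.026),"dish",atz("top5",330+121/3,170+85/3,.006))
print("near edge z.015",atz("top5",372.3,170+110/3,.01), "far z.04",atz("top5",372.3,170+40/3,.038))
S=lambda x,y:(340+(x-500)/3,220+(y-200)/3)
print("key side L,R @.026",atz("side5",*S(588,335),.024),atz("side5",*S(692,350),.024),"dish L R",atz("side5",*S(550,378),.006),atz("side5",*S(729,378),.006))
W=lambda x,y:(250+x/2.5,190+y/2.5)
# cast ends & plate edges
print("plate z.014 L R far",atz("wrist5",*W(55,60),.014),atz("wrist5",*W(254,60),.014))
for n,q in dict(endL=(80,170),endR=(232,165),front=(148,22)).items(): print(n,atz("wrist5",*W(*q),.04))
print("outer L,R",atz("wrist5",*W(64,140),.035),atz("wrist5",*W(249,140),.035))
E
```

```text
key ctr [ 0.5858 -0.1748  0.026 ] dish [ 0.5841 -0.1737  0.006 ]
near edge z.015 [ 0.5689 -0.1761  0.01  ] far z.04 [ 0.603  -0.1741  0.038 ]
key side L,R @.026 [ 0.5706 -0.1534  0.024 ] [ 0.6018 -0.1957  0.024 ] dish L R [ 0.5478 -0.1522  0.006 ] [ 0.6211 -0.2036  0.006 ]
plate z.014 L R far [ 0.4708 -0.3224  0.014 ] [ 0.4752 -0.256   0.014 ]
endL [ 0.5004 -0.3147  0.04  ]
endR [ 0.5018 -0.2665  0.04  ]
front [ 0.4539 -0.2898  0.04  ]
outer L,R [ 0.4917 -0.3194  0.035 ] [ 0.4957 -0.2604  0.035 ]
```

The key is centred within about 2 mm. Next is the cast.

>>> apply_moves(
  moves=[
    [[0, 0, 0], [-12, 0, 30], 1],
    [[0, 0, 0], [-12, 0, 40], 1],
    [[0, 0, 0], [0, 0, 40], 1],
    [[0, 0, 0], [0, 0, 20], 1],
    [[0, 0, 0], [0, 0, 12], 1],
    [[0, 0, 0], [0, 0, 7], 1],
    [[0, 0, 0], [0, 0, 3], 1],
    [[0, 0, 0], [0, 0, 0], 1],
  ],
)

```text
time_s: 10.65
ee_pos: [0.4989, -0.2863, 0.0373]
orientation: [-3.141, 0.001, 3.082]
wrist_force: [-0.0, 0.4, 0.5]
gripper_width: 0.0851
grip_force: 0.0
```

>>> apply_moves(
  moves=[
    [[0, 0, 0], [0, 0, 0], 0.7],
    [[0, 0, 0], [0, 0, 0], 0.7],
    [[0, 0, 0], [0, 0, 0], 0],
    [[0, 0, 0], [0, 0, 0], 0],
    [[0, 0, 0], [0, 0, 0], 0],
    [[0, 0, 0], [0, 0, 0], 0],
  ],
)

```text
time_s: 11.4
ee_pos: [0.4992, -0.2868, 0.0382]
orientation: [-3.141, 0.002, 3.082]
wrist_force: [-1.3, 0.9, 11.3]
gripper_width: 0.0606
grip_force: 62.0
```

>>> apply_moves(
  moves=[
    [[0, 0, 0], [0, 0, -3], 0],
    [[0, 0, 0], [0, 0, -4], 0],
    [[0, 0, 0], [0, 0, -8], 0],
    [[0, 0, 0], [0, 0, -20], 0],
    [[0, 0, 0], [0, 0, -40], 0],
    [[0, 0, 0], [0, 0, -40], 0],
    [[0, 0, 0], [0, 0, 0], 0],
    [[0, 0, 0], [0, 0, 0], 0],
  ],
)

```text
time_s: 12.4
ee_pos: [0.4985, -0.2857, 0.152]
orientation: [3.141, 0.0, 3.083]
wrist_force: [-0.3, 0.4, -0.7]
gripper_width: 0.0601
grip_force: 65.0
```

```bash
python3 - <<'E'
from h import *
s=status.read_state();print(s['ee_pos'],s['wrist_force'])
for n in("wrist","top","side"): snap(n,n+"6")
mont("m6",[("wrist6",150,180,320,220,1.5,0,0),("side6",300,160,128,220,2.5,480,0),("top6",360,190,160,100,2.5,0,340)])
E
```

```text
[ 0.4984839  -0.28566156  0.15198748] [-0.25439621  0.43454986 -0.66925289]
```

View pics/m6.png

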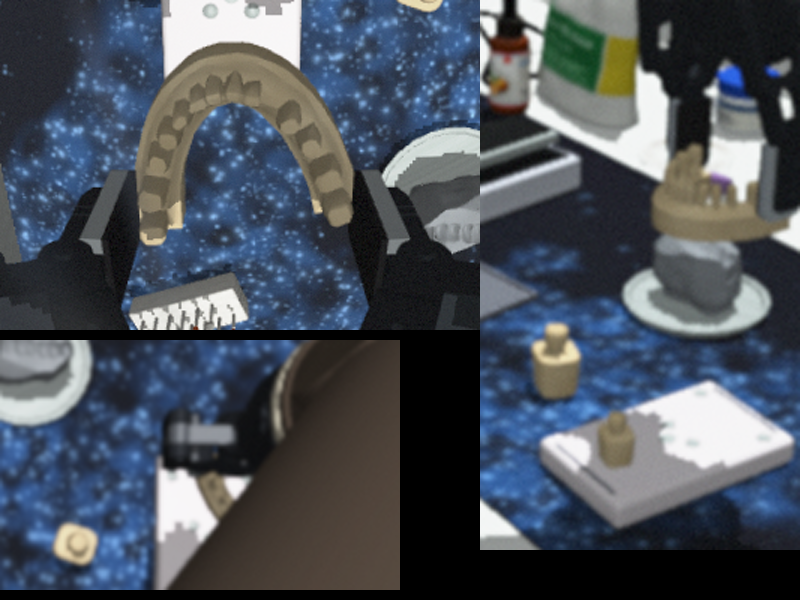

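>>> apply_moves(
  moves=[
    [[0, 0, 0], [6, 43, 0], 0],
    [[0, 0, 0], [7, 43, 0], 0],
    [[0, 0, 0], [7, 43, 0], 0],
    [[0, 0, 0], [7, 43, 0], 0],
    [[0, 0, 0], [7, 43, 10], 0],
    [[0, 0, 0], [0, 0, 35], 0],
    [[0, 0, 0], [0, 0, 35], 0],
    [[0, 0, 0], [0, 0, 25], 0],
    [[0, 0, 0], [0, 0, 12], 0],
    [[0, 0, 0], [0, 0, 0], 0],
  ],
)

```text
time_s: 13.8
ee_pos: [0.4768, -0.0697, 0.0341]
orientation: [-3.141, -0.002, 3.082]
wrist_force: [-0.1, -1.0, 0.3]
gripper_width: 0.0606
grip_force: 65.0
```

>>> apply_moves(
  moves=[
    [[0, 0, 0], [0, 0, 3], 0],
    [[0, 0, 0], [0, 0, 2], 0],
    [[0, 0, 0], [0, 0, 0], 0],
  ],
)

```text
time_s: 14.18
ee_pos: [0.4776, -0.0693, 0.03]
orientation: [3.141, 0.001, 3.082]
wrist_force: [-0.1, -0.3, -0.1]
gripper_width: 0.06
grip_force: 65.0
```

>>> apply_moves(
  moves=[
    [[0, 0, 0], [0, 0, 2], 0],
    [[0, 0, 0], [0, 0, 1], 0],
    [[0, 0, 0], [0, 0, 0], 0],
  ],
)

```text
time_s: 14.55
ee_pos: [0.4773, -0.0694, 0.0266]
orientation: [3.142, -0.0, 3.082]
wrist_force: [-0.6, -0.2, -1.8]
gripper_width: 0.0604
grip_force: 65.1
```

```bash
python3 - <<'E'
from h import *
s=status.read_state();print(s['ee_pos'],s['wrist_force'])
snap("side","side7"); snap("wrist","wrist7")
mont("m7",[("side7",230,230,130,90,5,0,0),("wrist7",200,200,240,110,2,330,380)])
E
```

```text
[ 0.47728107 -0.06942154  0.02662948] [-0.64840625 -0.20158813 -1.76220129]
```

View pics/m7.png

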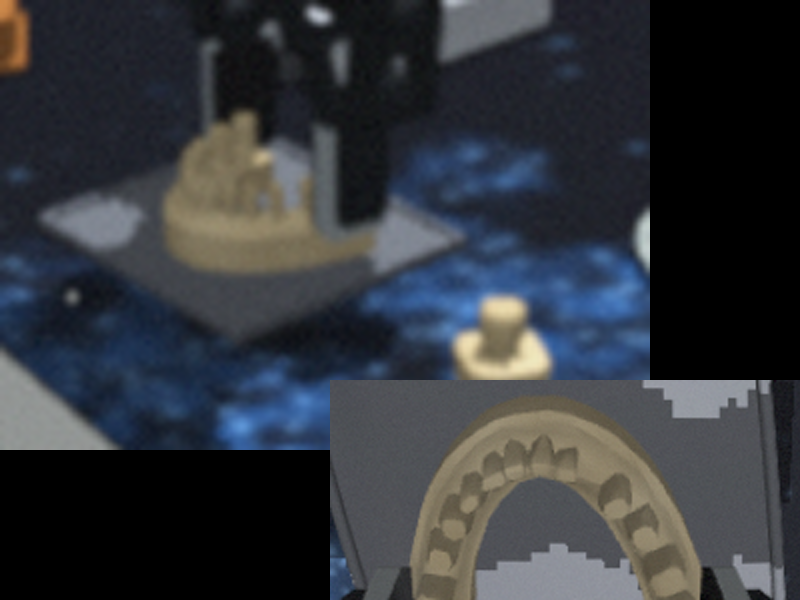

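>>> apply_moves(
  moves=[
    [[0, 0, 0], [0, 0, 1], 0],
    [[0, 0, 0], [0, 0, 0], 0],
  ],
)

```text
time_s: 14.9
ee_pos: [0.4775, -0.0695, 0.0264]
orientation: [3.141, 0.0, 3.082]
wrist_force: [-1.8, 0.0, 10.7]
gripper_width: 0.0603
grip_force: 66.6
```

>>> apply_moves(
  moves=[
    [[0, 0, 0], [0, 0, 0], 1],
    [[0, 0, 0], [0, 0, 0], 1],
    [[0, 0, 0], [0, 0, 0], 1],
    [[0, 0, 0], [0, 0, -15], 1],
    [[0, 0, 0], [0, 0, -40], 1],
    [[0, 0, 0], [0, 0, -50], 1],
    [[0, 0, 0], [9, -55, -50], 1],
    [[0, 0, 0], [9, -55, 0], 1],
    [[0, 0, 0], [9, -55, 0], 0.6],
    [[0, 0, 0], [9, -55, 0], 0.5],
  ],
)

```text
time_s: 16.15
ee_pos: [0.43, -0.2794, 0.1736]
orientation: [3.141, 0.001, 3.083]
wrist_force: [1.1, 1.0, -0.2]
gripper_width: 0.0515
grip_force: 0.0
```

>>> apply_moves(
  moves=[
    [[0, 0, 0], [0, 0, 0], 0.5],
    [[0, 0, 0], [0, 0, 0], 0.5],
  ],
)

```text
time_s: 16.4
ee_pos: [0.4302, -0.2778, 0.1728]
orientation: [3.141, 0.0, 3.081]
wrist_force: [-0.2, 0.4, -0.6]
gripper_width: 0.0427
grip_force: 0.0
```

```bash
python3 - <<'E'
from h import *
s=status.read_state();print(s['ee_pos'],s['orientation'])
for n in("wrist","top","side"): snap(n,n+"8")
mont("m8",[("wrist8",260,180,140,120,4,0,0),("top8",270,240,80,70,3,560,0),("side8",230,230,80,60,3,560,220),("side8",300,310,80,60,3,560,410),("wrist8",380,200,180,40,3,0,480)])
E
```

```text
[ 0.43017912 -0.27777291  0.17284739] [3.14108075e+00 1.24715036e-04 3.08123076e+00]
```

View pics/m8.png

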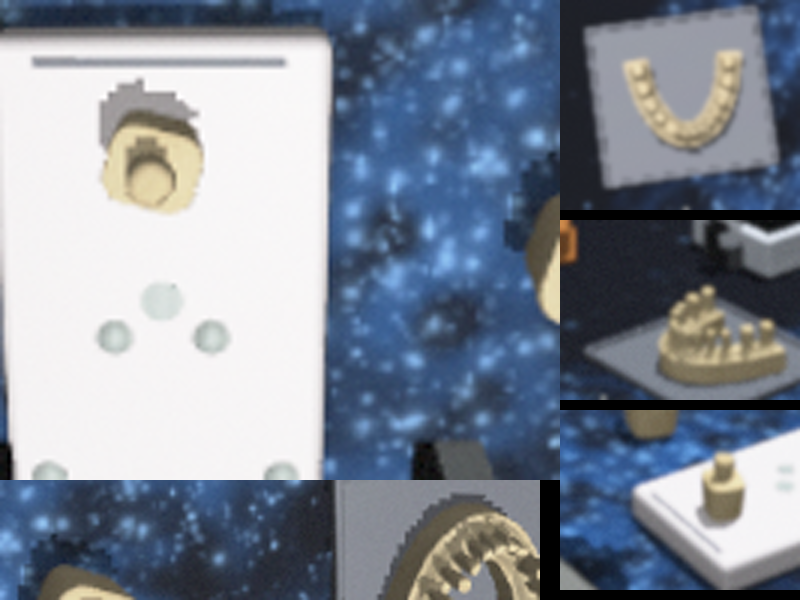

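```bash
python3 - <<'E'
from h import *
np.set_printoptions(precision=4,suppress=True)
M=lambda x,y:(270+(x-560)/3,240+y/3)
tr=np.array([atz("top8",*M(*q),.005) for q in((584,27),(757,5),(779,162),(605,188))]);print("tray",tr.mean(0))
for n,q,z in(("endL",(636,54),.024),("endR",(729,48),.024),("front",(693,150),.02),("outL",(622,70),.02),("outR",(744,66),.02)):print(n,atz("top8",*M(*q),z))
W=lambda x,y:(260+x/4,180+y/4)
for n,q,z in(("disc",(162,301),.014),("s1",(115,337),.0155),("s2",(212,337),.0155),("s3",(50,474),.0155),("s4",(282,474),.0155),("plL",(0,38),.014),("plR",(330,38),.014),("die footL",(102,165),.028),("footR",(203,160),.028),("far",(150,212),.03),("tip",(151,182),.04),("tip39",(151,182),.038)):print(n,atz("wrist8",*W(*q),z))
E
```

```text
tray [ 0.4615 -0.0691  0.005 ]
endL [ 0.4835 -0.0448  0.024 ]
endR [ 0.4857 -0.0958  0.024 ]
front [ 0.4305 -0.0749  0.02  ]
outL [ 0.4752 -0.0368  0.02  ]
outR [ 0.4759 -0.104   0.02  ]
disc [ 0.4609 -0.2886  0.014 ]
s1 [ 0.4677 -0.2987  0.0155]
s2 [ 0.4688 -0.2789  0.0155]
s3 [ 0.4988 -0.3153  0.0155]
s4 [ 0.5016 -0.2659  0.0155]
plL [ 0.4046 -0.3162  0.014 ]
plR [ 0.4085 -0.2525  0.014 ]
die footL [ 0.4273 -0.2971  0.028 ]
footR [ 0.4275 -0.2782  0.028 ]
far [ 0.4365 -0.2887  0.03  ]
tip [ 0.4275 -0.2875  0.04  ]
tip39 [ 0.4281 -0.2876  0.038 ]
```

The cast stands on its tray within about 4 mm of the middle. Next is the die.

>>> apply_moves(
  moves=[
    [[0, 0, 0], [2, -10, 30], 0.5],
    [[0, 0, 0], [0, 0, 40], 0.5],
    [[0, 0, 0], [0, 0, 30], 0.5],
    [[0, 0, 0], [0, 0, 20], 0.5],
    [[0, 0, 0], [0, 0, 10], 0.5],
    [[0, 0, 0], [0, 0, 0], 0.5],
    [[0, 0, 0], [0, 0, 0], 0.5],
  ],
)

```text
time_s: 17.42
ee_pos: [0.4284, -0.2878, 0.0432]
orientation: [-3.141, 0.001, 3.083]
wrist_force: [0.2, -0.4, 0.1]
gripper_width: 0.0427
grip_force: 0.0
```

>>> apply_moves(
  moves=[
    [[0, 0, 0], [1, 0, 4], 0.5],
    [[0, 0, 0], [0, 0, 2], 0.35],
    [[0, 0, 0], [0, 0, 0], 0.35],
    [[0, 0, 0], [0, 0, 0], 0],
    [[0, 0, 0], [0, 0, 0], 0],
    [[0, 0, 0], [0, 0, 0], 0],
    [[0, 0, 0], [0, 0, 0], 0],
  ],
)

```text
time_s: 18.3
ee_pos: [0.4269, -0.2878, 0.0367]
orientation: [3.142, 0.0, 3.082]
wrist_force: [-0.5, 1.3, 5.2]
gripper_width: 0.0155
grip_force: 58.6
```

>>> apply_moves(
  moves=[
    [[0, 0, 0], [0, 0, -4], 0],
    [[0, 0, 0], [0, 0, -10], 0],
    [[0, 0, 0], [0, 0, -30], 0],
    [[0, 0, 0], [0, 0, -40], 0],
    [[0, 0, 0], [0, 0, -30], 0],
    [[0, 0, 0], [0, 30, 0], 0],
    [[0, 0, 0], [0, 50, 0], 0],
    [[0, 0, 0], [0, 50, 0], 0],
    [[0, 0, 0], [0, 50, 0], 0],
    [[0, 0, 0], [0, 50, 0], 0],
  ],
)

```text
time_s: 19.55
ee_pos: [0.4404, -0.0566, 0.151]
orientation: [3.141, 0.001, 3.082]
wrist_force: [1.5, -0.3, 0.3]
gripper_width: 0.016
grip_force: 58.6
```

>>> apply_moves(
  moves=[
    [[0, 0, 0], [0, 50, 0], 0],
    [[0, 0, 0], [0, 50, 0], 0],
    [[0, 0, 0], [0, 40, 0], 0],
    [[0, 0, 0], [-4, 27, 0], 0],
    [[0, 0, 0], [0, 0, 20], 0],
    [[0, 0, 0], [0, 0, 30], 0],
    [[0, 0, 0], [0, 0, 30], 0],
    [[0, 0, 0], [0, 0, 10], 0],
    [[0, 0, 0], [0, 0, 5], 0],
    [[0, 0, 0], [0, 0, 0], 0],
  ],
)

```text
time_s: 20.8
ee_pos: [0.4547, 0.1084, 0.056]
orientation: [3.141, 0.001, 3.082]
wrist_force: [-0.2, 0.4, 0.4]
gripper_width: 0.0157
grip_force: 58.6
```

>>> apply_moves(
  moves=[
    [[0, 0, 0], [0, 0, 0], 0],
    [[0, 0, 0], [0, 0, 0], 0],
  ],
)

```text
time_s: 21.05
ee_pos: [0.4547, 0.1085, 0.056]
orientation: [3.141, 0.001, 3.082]
wrist_force: [-0.5, 0.8, -0.7]
gripper_width: 0.0157
grip_force: 58.6
```

>>> apply_moves(
  moves=[
    [[0, 0, 0], [0, 0, 7], 0],
    [[0, 0, 0], [0, 0, 4], 0],
    [[0, 0, 0], [0, 0, 0], 0],
    [[0, 0, 0], [0, 0, 0], 0],
  ],
)

```text
time_s: 21.55
ee_pos: [0.4543, 0.1082, 0.0444]
orientation: [-3.141, -0.0, 3.082]
wrist_force: [0.1, 0.2, -0.9]
gripper_width: 0.0156
grip_force: 58.6
```

>>> apply_moves(
  moves=[
    [[0, 0, 0], [0, 0, 1.5], 0],
    [[0, 0, 0], [0, 0, 0], 0],
    [[0, 0, 0], [0, 0, 0], 0],
  ],
)

```text
time_s: 21.92
ee_pos: [0.4544, 0.1083, 0.043]
orientation: [3.142, 0.0, 3.082]
wrist_force: [-0.6, 0.4, 0.1]
gripper_width: 0.0157
grip_force: 58.6
```

>>> apply_moves(
  moves=[
    [[0, 0, 0], [0, 0, 1], 0],
    [[0, 0, 0], [0, 0, 0], 0],
    [[0, 0, 0], [0, 0, 0], 0],
  ],
)

```text
time_s: 22.3
ee_pos: [0.4545, 0.1084, 0.0426]
orientation: [3.141, 0.0, 3.082]
wrist_force: [-2.3, -0.3, 12.0]
gripper_width: 0.0155
grip_force: 59.8
```

>>> apply_moves(
  moves=[
    [[0, 0, 0], [0, 0, -0.5], 0],
    [[0, 0, 0], [0, 0, 0], 0],
    [[0, 0, 0], [0, 0, 0], 0.5],
    [[0, 0, 0], [0, 0, 0], 0.5],
    [[0, 0, 0], [0, 0, 0], 0.5],
    [[0, 0, 0], [0, 0, -10], 0.5],
    [[0, 0, 0], [0, 0, -30], 0.5],
    [[0, 0, 0], [0, 0, -50], 0.5],
    [[0, 0, 0], [0, -40, -30], 1],
    [[0, 0, 0], [0, -40, 0], 1],
  ],
)

```text
time_s: 23.55
ee_pos: [0.4509, 0.028, 0.165]
orientation: [3.139, 0.004, 3.084]
wrist_force: [0.7, -0.9, -0.1]
gripper_width: 0.0768
grip_force: 0.0
```

```bash
python3 - <<'E'
from h import *
np.set_printoptions(precision=4,suppress=True)
s=status.read_state();print(s['ee_pos'],s['orientation'])
for n in("wrist","top","side"): snap(n,n+"9")
for t,u,v,w,h in(("top9",180,250,50,55),("side9",200,200,50,60)):
    p=np.load(f"pics/{t}.npz")["p"][v:v+h,u:u+w].astype(int)
    hsv=cv2.cvtColor(p.astype(np.uint8),cv2.COLOR_RGB2HSV).astype(int)
    print(t)
    for r in range(0,h,2): print("".join("#" if (q[2]>60 and 10<=q[0]<=30 and q[1]<135) else "o" if(q[2]>60 and q[0]<20 and q[1]>=120) else "." for q in hsv[r]))
E
```

```text
[0.4509 0.028  0.165 ] [3.1392 0.0043 3.0837]
top9
##################################################
##################################################
##################################################
##################################################
##################################################
##################################################
##################################################
##################################################
##################################################
##################################################
##################################################
##################################################
##################################################
##################################################
##################################################
##################################################
#################################################.
#################################################.
#################################################.
################################################..
#############################
[... 1214 characters left out ...]
oooooooooooooooooooooo...............
.........ooooooooooooooooooooooooooo..............
.........oooooooooooooooooooooooooo#..............
.........ooooooooooooooooooooooooooo..............
.........#ooooooooooooooooooooooooo#..............
........#oooooooooooooooooooooooooo#..............
........#oooooooooooooooooo#oo#o##................
..........#.......................................
..................................................
..................................................
..................................................
..................................................
..................................................
..................................................
```

```bash
python3 - <<'E'
from h import *
for z in(.0,.005,.01,.015):
    print(z,[ (proj("side7",(x,-.0695-.030-d,z))-[230,230])*5 for x in(.466,.488) for d in(.0,.008)])
u,v=[int(a) for a in proj("top9",(.455,.11,.02))]
c=proj("wrist9",(.4545,.1085,.03));print(c)
u,v=int(c[0])-45,int(c[1])-40
p=np.load("pics/wrist9.npz")["p"][v:v+80,u:u+90]
hsv=cv2.cvtColor(p,cv2.COLOR_RGB2HSV).astype(int);print(u,v)
for r in range(0,80,2): print("".join("#" if (q[2]>60 and 10<=q[0]<=30 and q[1]<135) else "o" if(q[2]>60 and q[0]<20 and q[1]>=120) else "." for q in hsv[r]))
E
```

```text
0.0 [array([308.9861863 , 270.48111431]), array([323.90801787, 280.92765223]), array([369.42484485, 250.70948896]), array([384.55153621, 260.89062901])]
0.005 [array([308.81387734, 255.68565445]), array([323.76862166, 266.05711087]), array([369.39004846, 236.0604321 ]), array([384.55059479, 246.16783277])]
0.01 [array([308.6407851 , 240.82293797]), array([323.62858753, 251.11851856]), array([369.35509594, 221.34564418]), array([384.54964912, 231.37853764])]
0.015 [array([308.46690423, 225.89250523]), array([323.4879111, 236.1114071]), array([369.31998623, 206.56468181]), array([384.54869917, 216.52229204])]
[419.33169722 225.39040661]
374 185
..........................#ooooooooooooo#............................##.###...............
........................#ooooooooooooooooooo..............................................
........................oooo#oo##oooo#oooooooooo#.........................................
......................#ooooo..ooooooooooooo#oooooo##....................##.....#..........
.....................#ooooo..oooooooooooooooooooooooooo#.................#...........
[... 2490 characters left out ...]
................##oooooooooo#..................................
................................................#ooooo#...................................
..........................................................................................
..........................................................................................
..........................................................................................
..........................................................................................
..........................................................................................
..........................................................................................
```

```bash
python3 - <<'E'
from h import *
np.set_printoptions(precision=4,suppress=True)
p=np.array([atz("wrist9",374+x,185+y,.02) for x,y in((29,6),(74,26),(51,66),(7,46))]);print(p,p.mean(0),np.linalg.norm(p-np.roll(p,-1,0),axis=1))
for z in(.025,.03,.035):print(z,atz("wrist9",374+45.5,185+40,z))
d=np.load("pics/wrist9.npz")["T"];print(d[:3,3])
E
```

```text
[[0.4301 0.0979 0.02  ]
 [0.4473 0.1348 0.02  ]
 [0.4795 0.1171 0.02  ]
 [0.4607 0.0809 0.02  ]] [0.4544 0.1077 0.02  ] [0.0407 0.0368 0.0408 0.035 ]
0.025 [0.4559 0.1101 0.025 ]
0.03 [0.4542 0.1086 0.03  ]
0.035 [0.4525 0.1072 0.035 ]
[0.3693 0.0331 0.2866]
```

The die stands upright within about 2 mm of the stand's middle. Now the plate.

>>> apply_moves(
  moves=[
    [[0, 0, 0], [-5, -50, 0], 1],
    [[0, 0, 0], [-5, -54, 0], 1],
    [[0, 0, 0], [-5, -54, 0], 1],
    [[0, 0, 0], [-5, -54, 0], 1],
    [[0, 0, 0], [-4, -54, 0], 1],
    [[0, 0, 0], [-4, -50, 0], 1],
    [[0, 0, 0], [0, 0, 40], 1],
    [[0, 0, 0], [0, 0, 40], 1],
    [[0, 0, 0], [0, 0, 25], 1],
    [[0, 0, 0], [0, 0, 0], 1],
  ],
)

```text
time_s: 24.95
ee_pos: [0.4581, -0.2873, 0.0558]
orientation: [3.14, -0.004, 3.083]
wrist_force: [0.6, -0.2, 0.3]
gripper_width: 0.0852
grip_force: 0.0
```

>>> apply_moves(
  moves=[
    [[0, 0, 0], [0, 0, 0], 1],
    [[0, 0, 0], [0, 0, 0], 1],
  ],
)

```text
time_s: 25.2
ee_pos: [0.4597, -0.2888, 0.0586]
orientation: [-3.141, 0.002, 3.083]
wrist_force: [0.6, 0.2, 1.5]
gripper_width: 0.085
grip_force: 0.0
```

>>> apply_moves(
  moves=[
    [[0, 0, 0], [-1, 0, 20], 1],
    [[0, 0, 0], [0, 0, 12], 1],
    [[0, 0, 0], [0, 0, 7], 1],
    [[0, 0, 0], [0, 0, 0], 1],
    [[0, 0, 0], [0, 0, 0], 1],
    [[0, 0, 0], [0, 0, 0], 0.5],
    [[0, 0, 0], [0, 0, 0], 0],
    [[0, 0, 0], [0, 0, 0], 0],
    [[0, 0, 0], [0, 0, 0], 0],
    [[0, 0, 0], [0, 0, 0], 0],
  ],
)

```text
time_s: 26.45
ee_pos: [0.46, -0.2889, 0.0194]
orientation: [3.142, 0.001, 3.082]
wrist_force: [-2.0, 1.0, 8.3]
gripper_width: 0.0658
grip_force: 65.4
```

>>> apply_moves(
  moves=[
    [[0, 0, 0], [0, 0, -10], 0],
    [[0, 0, 0], [0, 0, -40], 0],
    [[0, 0, 0], [0, 0, -50], 0],
    [[0, 0, 0], [-14, 45, 0], 0],
    [[0, 0, 0], [-15, 48, 0], 0],
    [[0, 0, 0], [-15, 48, 0], 0],
    [[0, 0, 0], [-15, 48, 0], 0],
    [[0, 0, 0], [-15, 48, 0], 0],
    [[0, 0, 0], [-15, 48, 0], 0],
    [[0, 0, 0], [-15, 47, 0], 0],
  ],
)

```text
time_s: 27.7
ee_pos: [0.5837, 0.0384, 0.1191]
orientation: [3.141, 0.0, 3.083]
wrist_force: [0.4, -0.3, -2.4]
gripper_width: 0.066
grip_force: 67.5
```

>>> apply_moves(
  moves=[
    [[0, 0, -9], [0, 0, 0], 0],
    [[0, 0, 0], [0, 0, 0], 0],
    [[0, 0, 0], [0, 0, 0], 0],
    [[0, 0, 0], [0, 0, 0], 0],
  ],
)

```text
time_s: 28.2
ee_pos: [0.5831, 0.0357, 0.1186]
orientation: [-3.142, 0.0, -3.047]
wrist_force: [-0.2, -0.1, -0.1]
gripper_width: 0.0659
grip_force: 67.5
```

```bash
python3 - <<'E'
from h import *
np.set_printoptions(precision=4,suppress=True)
s=status.read_state();print(s['ee_pos'],s['orientation'],s['gripper_width'])
for n in("wrist","side"): snap(n,n+"10")
print([ (n,proj("wrist10",x)) for n,x in dict(plate=(.584,.036,.1)).items()])
mont("m10",[("wrist10",200,220,240,140,2.2,0,0),("side10",240,130,120,130,2.2,535,0),("wrist10",260,200,120,60,4,0,320)])
E
```

```text
[0.5831 0.0357 0.1186] [-3.1415  0.0001 -3.0472] 0.06585654963986391
[('plate', array([311.5958, 309.828 ]))]
```

>>> apply_moves(
  moves=[
    [[0, 0, 0], [0, 0, 25], 0],
    [[0, 0, 0], [0, 0, 20], 0],
    [[0, 0, 0], [0, 0, 5], 0],
    [[0, 0, 0], [0, 0, 0], 0],
    [[0, 0, 0], [0, 0, 0], 0],
  ],
)

```text
time_s: 28.92
ee_pos: [0.5838, 0.0364, 0.0691]
orientation: [3.142, 0.001, -3.044]
wrist_force: [-0.7, 0.6, -0.5]
gripper_width: 0.0656
grip_force: 67.5
```

>>> apply_moves(
  moves=[
    [[0, 0, 0], [0, 0, 3], 0],
    [[0, 0, 0], [0, 0, 1.5], 0],
    [[0, 0, 0], [0, 0, 0], 0],
    [[0, 0, 0], [0, 0, 0], 0],
  ],
)

```text
time_s: 29.42
ee_pos: [0.5833, 0.0365, 0.064]
orientation: [3.142, 0.0, -3.044]
wrist_force: [0.6, 0.7, -1.6]
gripper_width: 0.0655
grip_force: 67.5
```

>>> apply_moves(
  moves=[
    [[0, 0, 0], [0, 0, 1], 0],
    [[0, 0, 0], [0, 0, 0], 0],
    [[0, 0, 0], [0, 0, 0], 0],
  ],
)

```text
time_s: 29.8
ee_pos: [0.5834, 0.0365, 0.0632]
orientation: [3.141, 0.0, -3.044]
wrist_force: [-1.3, -0.6, 3.5]
gripper_width: 0.066
grip_force: 68.0
```

>>> apply_moves(
  moves=[
    [[0, 0, 0], [0, 0, 0], 1],
    [[0, 0, 0], [0, 0, 0], 1],
    [[0, 0, 0], [0, 0, 0], 1],
    [[0, 0, 0], [0, 0, -20], 1],
    [[0, 0, 0], [0, 0, -40], 1],
    [[0, 0, 0], [0, 0, -40], 1],
    [[0, 0, 0], [55, 20, -20], 1],
    [[0, 0, 0], [55, 40, 0], 0],
    [[0, 0, 0], [30, 40, 0], 0],
    [[0, 0, 0], [0, 0, 0], 0],
  ],
)

```text
time_s: 31.05
ee_pos: [0.4367, 0.1228, 0.1838]
orientation: [3.138, -0.001, -3.038]
wrist_force: [0.5, -0.6, 0.4]
gripper_width: 0.0323
grip_force: 0.0
```

```bash
python3 - <<'E'
from h import *
np.set_printoptions(precision=4,suppress=True)
s=status.read_state();print(s['ee_pos'],s['orientation'],s['gripper_width'])
for n in("top","side","wrist"): snap(n,n+"11")
p=np.load("pics/top11.npz")["p"];g=p.min(2)
print(g[150:260:5,205:290:5])
m=(g>140).astype(np.uint8);n,l,st,ce=cv2.connectedComponentsWithStats(m)
for i in range(1,n):
    if st[i,4]>300 and 200<ce[i][0]<300 and 140<ce[i][1]<270:
        q=cv2.minAreaRect(np.argwhere(l==i)[:,::-1].astype(np.float32)); print(st[i],q)
        b=cv2.boxPoints(q); w=np.array([atz("top11",*a,.058) for a in b]);print(w,w.mean(0));e=np.roll(w,-1,0)-w;print(np.linalg.norm(e,axis=1),np.degrees(np.arctan2(e[:,1],e[:,0])))
E
```

```text
[0.4367 0.1228 0.1838] [ 3.1384 -0.0007 -3.0379] 0.03233320740814249
[[ 31  38  31  31  33  31  31  33  31  30  32  31  32  32  33  31  31]
 [ 31  31  31  34  31  32  31  32  31  31  35  31  32  31  32  32  32]
 [ 31  31  32  31  31  31  33  37  82 108 195 131  30  31  31  31  31]
 [ 31  30  36 225 220 228 226 236 241 247 245 212  31  31  31  31  31]
 [ 31  31  31 238 225 249 249 249 249 249 231 238  34  32  31  31  32]
 [ 35  31  31 208 248 249 249 249 249 249 249 243  31  60  33  32  32]
 [ 32  32  31 185 249 249 249 249 249 249 249 248  50  40  31  32  52]
 [ 34  31  31 117 249 249 249 249 249 249 249 248  63  32  31  31  34]
 [ 32  32  32  85 249 249 217 248 247 223 249 249  93  25  32  31  31]
 [ 31  32  31  47 249 249 249 243 241 249 249 249 113  24  30  31  32]
 [ 31  32  31  35 249 249 249 249 249 249 249 249 138  19  31  31  32]
 [ 31  31  31  31 248 249 249 249 249 249 249 249 181  19  31  33  31]
 [ 31  31  31  31 248 249 249 249 249 249 249 249 208  21  32  32  31]
 [ 31  31  31  34 241 249 249 249 249 249 249 249 234  26  31  31  31]
 [ 30  32  31  31 237 249 249 249 249
[... 162 characters left out ...]
  30  30  31]
 [ 32  36  30  29  33  30  19  19  19  25  19  17  17  17  24  30  31]
 [ 30  30  31  30  30  31  20  17  18  18  18  18  18  19  25  31  30]
 [ 30  30  30  31  30  29  28  25  30  32  41  31  32  30  30  30  30]
 [ 30  29  31  31  33  30  30  30  31  31  31  34  31  30  30 123 139]
 [ 31  31  29  31  30  30  32  30  35  32  30  35  30  29  30 125 154]]
[ 219  160   49   72 2904] ((242.69509887695312, 195.256103515625), (67.80496215820312, 43.068294525146484), 83.6598129272461)
[[ 0.6351  0.0765  0.058 ]
 [ 0.6417  0.0078  0.058 ]
 [ 0.5318 -0.003   0.058 ]
 [ 0.5256  0.0648  0.058 ]] [0.5836 0.0365 0.058 ]
[0.0691 0.1104 0.0681 0.1101] [ -84.5168 -174.3972   95.2425    6.1065]
```

The plate lies centred within 1 mm and square within half a degree. Next I'll push it down with the fingers closed.

>>> apply_moves(
  moves=[
    [[0, 0, 0], [-46, -34, 0], 0],
    [[0, 0, 0], [-46, -34, 0], 0],
    [[0, 0, 0], [-45, -33, 0], 0],
    [[0, 0, 0], [0, 0, 40], 0],
    [[0, 0, 0], [0, 0, 40], 0],
    [[0, 0, 0], [0, 0, 0], 0],
    [[0, 0, 0], [0, 0, 0], 0],
    [[0, 0, 0], [0, 0, 0], 0],
  ],
)

```text
time_s: 32.2
ee_pos: [0.5864, 0.0322, 0.1048]
orientation: [3.141, 0.003, -3.044]
wrist_force: [-0.1, -0.2, 1.0]
gripper_width: -0.0
grip_force: 0.0
```

>>> apply_moves(
  moves=[
    [[0, 0, 0], [2, 4, 10], 0],
    [[0, 0, 0], [0, 0, 10], 0],
    [[0, 0, 0], [0, 0, 5], 0],
    [[0, 0, 0], [0, 0, 2], 0],
    [[0, 0, 0], [0, 0, 2], 0],
    [[0, 0, 0], [0, 0, 2], 0],
    [[0, 0, 0], [0, 0, 0], 0],
    [[0, 0, 0], [0, 0, 0], 0],
  ],
)

```text
time_s: 33.2
ee_pos: [0.5825, 0.0365, 0.0722]
orientation: [3.141, -0.001, -3.044]
wrist_force: [-2.4, 1.4, 5.6]
gripper_width: -0.0
grip_force: 2.8
```

>>> apply_moves(
  moves=[
    [[0, 0, 0], [0, 0, 2], 0],
    [[0, 0, 0], [0, 0, 2], 0],
    [[0, 0, 0], [0, 0, 2], 0],
    [[0, 0, 0], [0, 0, 0.5], 0],
    [[0, 0, 0], [0, 0, 0], 0],
    [[0, 0, 0], [0, 0, 0], 0],
  ],
)

```text
time_s: 33.95
ee_pos: [0.5824, 0.0366, 0.0658]
orientation: [3.141, -0.001, -3.044]
wrist_force: [-3.0, 1.3, 7.3]
gripper_width: -0.0001
grip_force: 3.6
```

>>> apply_moves(
  moves=[
    [[0, 0, 0], [0, 0, 1], 0],
    [[0, 0, 0], [0, 0, 0.7], 0],
    [[0, 0, 0], [0, 0, 0], 0],
    [[0, 0, 0], [0, 0, 0], 0],
  ],
)

```text
time_s: 34.45
ee_pos: [0.5825, 0.0365, 0.0651]
orientation: [3.14, -0.0, -3.044]
wrist_force: [-5.7, 1.4, 17.7]
gripper_width: -0.0004
grip_force: 8.8
```

>>> apply_moves(
  moves=[
    [[0, 0, 0], [0, 0, -3], 0],
    [[0, 0, 0], [0, 0, -10], 0],
    [[0, 0, 0], [0, 0, -30], 0],
    [[0, 0, 0], [0, 0, -50], 0],
    [[0, 0, 0], [0, 0, -50], 0],
    [[0, 0, 0], [50, 20, 0], 0],
    [[0, 0, 0], [55, 40, 0], 0],
    [[0, 0, 0], [30, 40, 0], 0.3],
    [[0, 0, 0], [0, 0, 0], 0.3],
    [[0, 0, 0], [0, 0, 0], 0.3],
  ],
)

```text
time_s: 35.7
ee_pos: [0.444, 0.1198, 0.2072]
orientation: [3.141, 0.001, -3.043]
wrist_force: [-0.8, 0.2, -0.1]
gripper_width: 0.0257
grip_force: 0.0
```

```bash
python3 - <<'E'
from h import *
np.set_printoptions(precision=4,suppress=True)
s=status.read_state();print(s['ee_pos'],s['wrist_force'])
for n in("top","side"): snap(n,n+"12")
def rect(t,box,z,thr=140):
    g=np.load(f"pics/{t}.npz")["p"].min(2);n,l,st,ce=cv2.connectedComponentsWithStats((g>thr).astype(np.uint8))
    for i in range(1,n):
        if st[i,4]>300 and box[0]<ce[i][0]<box[1] and box[2]<ce[i][1]<box[3]:
            q=cv2.minAreaRect(np.argwhere(l==i)[:,::-1].astype(np.float32));b=cv2.boxPoints(q);w=np.array([atz(t,*a,z) for a in b]);e=np.roll(w,-1,0)-w
            print(t,w.mean(0),np.linalg.norm(e,axis=1),np.degrees(np.arctan2(e[:,1],e[:,0])),st[i])
rect("top12",(200,300,140,270),.048);rect("top11",(200,300,140,270),.058)
# vertical shift in the side view vs expectation of 10 mm
a=cv2.cvtColor(np.load("pics/side11.npz")["p"],cv2.COLOR_RGB2GRAY);b=cv2.cvtColor(np.load("pics/side12.npz")["p"],cv2.COLOR_RGB2GRAY)
C=[(.584+x*.995-y*.1,.0362+x*.1+y*.995) for x in(-.055,.055) for y in(-.034,.034)]
pts=np.array([proj("side11",(*c,.058)) for c in C]);print(pts,proj("side11",(*C[0],.058))-proj("side11",(*C[0],.048)))
x0,y0=pts.min(0).astype(int);x1,y1=pts.max(0).astype(int)
t=a[y0:y1,x0:x1];r=cv2.matchTemplate(b[y0-15:y1+25,x0-10:x1+10],t,cv2.TM_CCOEFF_NORMED);_,v,_,loc=cv2.minMaxLoc(r);print("shift",loc[0]-10,loc[1]-15,v)
E
```

```text
[0.444  0.1198 0.2072] [-0.8431  0.2365 -0.1025]
top12 [0.5837 0.0365 0.048 ] [0.0692 0.1106 0.0682 0.1103] [ -84.5224 -174.4024   95.2394    6.0962] [ 220  161   48   71 2840]
top11 [0.5836 0.0365 0.058 ] [0.0691 0.1104 0.0681 0.1101] [ -84.5168 -174.3972   95.2425    6.1065] [ 219  160   49   72 2904]
[[292.7123 218.7844]
 [267.4691 207.5037]
 [341.3645 203.3981]
 [315.5756 193.458 ]] [-0.0589 -5.6491]
shift 0 5 0.9203774333000183
```

The plate shifted 5 px down in the side view, against about 5.6 px expected for 10 mm. It is latched down, square and centred. I'll hand the job in.

```bash
python3 -c "
from workcell import robot; print(robot.sign_off())"
```

```text
the job is handed in; nothing more can be done
None
```

The job is handed in: the key is in its dish, the cast on its tray (about 4 mm off the middle) and the die upright on its stand, with the plate latched down square and central on the stage and the gripper clear of everything.

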